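Slip the safety catch and open the hold-down lever of a camera jig

TASK

The camera module in the bench jig is ready to come out, so open the jig's hold-down lever: press gently down on the thumb slide of its safety catch until the load comes off the bolt, draw the catch fully back towards the hinge, then swing the lever up and over until it stands open by itself. Use a light hand - pressing hard crushes the module, and dragging the catch or lifting the lever while the bolt is still hooked bends it - do not let the lever fly up or fall back, and leave the screwdriver, the blue bin and the spare lens where they lie.

Things in the scene. Friction and masses are not known exactly. Their poses are not given: they have to be found in the camera images.
- stage: Height-adjustable stage bolted to the bench, carrying the jig square and centred: foot plate 170 x 150 x 15 mm, grey column. Origin at bench level in its centre, z up; the lever lies along its x, hinge at +x, handle at -x. The column was set by hand: jig heights are given as h + mm, with h unmeasured, 44 to 62 mm above the bench, so heights must be felt. Sole plate of the jig 250 x 120 mm, top at h + 12.
- under_module (a point): Bench-level point straight below the middle of the camera module, same axes as the stage. Module, fixed: aluminium block 46 x 46 mm, top at h + 52; black lens on its +y side out to y = 57 mm, green board on the -y side out to -36 mm. Above it a sprung presser foot goes through the lever bar (28 mm wide, 10 thick); its nut reaches h + 92. The foot bears on the module and pushes the lever up.
- under_tread (a point): Bench-level point straight below the middle of the catch's tread, same axes as the stage. Catch: steel thumb slide on the handle; flat tread 30 (x) x 20 mm (y), top at h + 85; upright ridge behind the tread (its face 15 mm to +x of this point), 7 x 20 mm, top at h + 93. Drawn to +x (towards the hinge) it slides 14 mm with 1.5 to 3 N of friction and stays where left; 11.5 mm clears the keeper.
- under_keeper (a point): Bench-level point straight below the steel keeper, in front of the handle, same axes as the stage; 20 x 26 mm, top at h + 87. The catch's bolt has a tooth caught behind the keeper's lip: no sliding until the tread is pressed 2.5 to 4 mm down; solid stop at 4.5 to 5 mm. The lever yields from 7 to 11 N on the tread, then goes down softly (10 to 17 N) to the stop. Over 30 N bends the bolt.
- under_handle (a point): Bench-level point straight below the middle of the handle when shut, 137.5 mm from the hinge axis, same axes as the stage. Handle: black, 55 long (x) x 30 wide (y) x 14 mm thick, h + 66 to h + 80, flanks free to be pinched. With the catch back, the foot lifts the handle 13 to 16 mm once it is let go; from there it weighs 1 to 3 N, falls shut if let go early, and stands by itself past upright.
- under_hinge (a point): Bench-level point straight below the lever's hinge axis, which runs along the stage's y at height h + 73, between two posts (47 mm apart over their outsides, tops at h + 85). At lever angle a, the handle's middle is at x = -137.5 cos(a) mm from this point and at height h + 73 + 137.5 sin(a).
- catch (a joint): Travel of the safety catch along the handle, m: 0 = home under the keeper, 0.014 = fully back (towards the hinge). The slide takes at most 60 N in all, squeezing included.
- foot (a joint): Travel of the sprung presser foot out of the lever bar, m: about 0 with the lever shut, negative when it is squeezed in, 0.008 = hanging free. It rests on the module with about 22 N; over 50 N (about 25 N on the catch's tread) would crush the module.
- lever (a joint): Angle of the hold-down lever, rad: about 0 = shut, slightly negative when pressed down, grows as the handle rises and swings away from the front (-x) side; 1.57 = upright, 1.8 = its open stop.
- driver_grip (a point): Loose screwdriver with a black handle lying on the bench beside the jig; the point is on its handle. Leave it alone.
- bin_mid (a point): Loose blue open plastic bin 110 x 80 x 45 mm on the bench; its centre, half-way up. Leave it alone.
- lens_mid (a point): Loose spare lens, a black barrel of diameter 48 mm and 34 mm high standing on the bench; its centre, half-way up. Leave it alone.

How it is judged (in metres and radians):
On the way:
1. the catch is drawn back clear of the keeper (more than 11.5 mm of its 14 mm) (value of joint catch above 0.0115 m), for 0.2 s.
At the end, for the whole second after the job is handed in: The lever stands open past upright (more than 1.62 rad) and is at rest (value of joint lever above 1.62 rad and velocity of joint lever between -0.2 and 0.2 rad/s); the robot touches nothing.
It fails at once if the presser foot is forced onto the camera module with more than 50 N (contact force between foot and anything else above 50 N).
It fails at once if the bolt of the catch is forced against the keeper with more than 30 N (contact force between catch and jig above 30 N).
It fails at once if the fingers or the arm press, drag or squeeze the catch with more than 60 N in all (contact force between any of the fingers, the arm and catch above 60 N).
It fails at once if the lever flies up or falls back (faster than 4 rad/s) (velocity of joint lever above 4 rad/s or velocity of joint lever below -4 rad/s).
It fails at once if the screwdriver, the bin or the spare lens is moved by more than 20 mm (distance of any of driver_grip, bin_mid, lens_mid from where it was at the start of the episode above 0.02 m).
It also fails if it takes over 59 s, if anything falls off the work surface, if the arm or the gripper's body presses on something with over 40 N, if the wrist force passes 120 N, or if a joint passes its speed limit or range.

ROBOT

A 6-joint arm with a two-finger parallel gripper is mounted at the origin on the work surface. World frame = base frame: x ahead of the robot, y to its left, z up, the work surface at z = 0. Lengths are in m, angles in degrees, forces in N, time in s.
With the tool pointing down it reaches from about 0.4 to 0.825 m from the base axis. Payload 7 kg.
Tool frame: the origin (TCP) lies at the very end of the fingers, on their centre line; the grasp point (between the pads) lies 19 mm behind it; z points along the fingers, y is the direction in which the jaws open and shut (so a half turn about z gives the same grasp; the last joint's range is limited). The gripper opens to 88 mm and grips with 3 to 60 N. Pads are 19 mm wide; open, the fingers measure 130 mm over their backs; the gripper's body (78 mm by 193 mm) begins 47 mm behind the grasp point.
Start: joints at [-55.915, 20.546, 0.682, 0, -70.136, -16.507], TCP at [0.204, -0.643, 0.227] pointing down, gripper open.
Joint ranges: [-176.03, 176.03], [-82.01, 121.73], [-58.28, 71.71], [-173.87, 95.51], [-174.79, -0.11], [-173.66, 173.66]. Speed limits (degrees/s): [136.94, 136.94, 172.46, 180, 180, 180].

INTERFACE

Orientations are given as [roll, pitch, yaw] about the fixed x, y, z axes, in that order (R = Rz(yaw) Ry(pitch) Rx(roll)).
In Python, from plant import ctrl, snapshot, workorder gives the robot as it stands. The module is installed in compiled form; this text tells all that it offers.
- The arm moves only by the shell command python3 -m creep 'ROWS'. ROWS is JSON, a list of rows, each a list of 5 numbers: the shift along the tool's x, y, z scaled (see below), then the turn about the tool's z scaled (see below), then the finger opening in mm, from 0 to 87.6. A call has exactly 8 rows; each row is the pose to reach, as a shift and turn from the pose commanded when the call began, along the tool's axes at that moment, turning the shorter way round; what a row does not reach only later rows make up. The controller multiplies each number of a shift by 0.1 m and each number of a turn by 180 degrees. A row lasts 1/12 s, in which the tool goes at most 41.7 mm and 7.16 degrees, less where a joint would pass 70% of its speed; a pose out of reach is approached as far as the arm can. A call with a number of a shift or a turn outside -1 to 1 is refused whole. A call with a gripper value outside its range is refused whole. The fingers move at their own pace and stop on an object; the grip force is fixed at half the most. Time passes only in rows, so rows that repeat a pose let the fingers close, or fill a call up. It gives the time, the measured TCP pose, the force and the opening at its end, in the units of the state.
- ctrl.get_obs(): the state, without advancing time (a new reading comes with each control period).
- snapshot(name): name is "scene" or "side" or "wrist"; returns a dict with "img" (384x512x3 uint8, blue, green, red), "camera_matrix" (3x3 intrinsics, pixels), "xyz" and "rotation" of the camera in the world. Camera axes: x right, y up, looking along -z (the intrinsics and any distortion apply to the point x, -y, -z); pixel columns grow to the right and rows downward; lengths in m; the calibration is good to about 2 mm. The wrist camera is an equidistant fisheye: a pixel r from the principal point sees the ray r / f radians off the axis. A picture is of the moment at which its call begins. There is no depth.
- workorder.close_job(): hands the job in, once; it reports no verdict.
The state is a dict: "clock": time; "joint_pos": joint angles; "qvel": joint speeds; "tau": joint torques, N m; "tool_pos": TCP position; "orientation": TCP orientation; "force": force on the tool from outside, world axes, zero at the start; "moment": the same for the moment, N m; "opening": finger opening in m.
Only numpy, scipy, OpenCV 4.12 (cv2) and the standard library are available. Lean on these libraries where they do the work, as an engineer would, in place of code of your own. Each camera call takes 0.05 s, during which the arm holds its last target.

## Working session

There is one attempt and no reset: what is moved stays moved. The work goes in short steps, Python scripts to look and compute and a shell command to move; the robot and the scene stay as the last step left them, time stands still between calls to the robot, and variables do not carry over. Pictures are saved under pics/ and viewed, and the job is handed in when it is done.

```bash
mkdir -p pics; cat > h.py <<'E'
import numpy as np, cv2
from plant import ctrl, snapshot, workorder
def snap(n,out):
    s=snapshot(n); cv2.imwrite('pics/'+out+'.png',s['img']); np.savez('pics/'+out+'.npz',**{k:v for k,v in s.items()})
    return s
E
python3 - <<'E'
from h import *
print(ctrl.get_obs())
for n in ['scene','side','wrist']:
    s=snap(n,n+'0'); print(n,s['camera_matrix'],s['xyz'],s['rotation'],[k for k in s])
E
```

```text
{'clock': 0.0, 'joint_pos': array([-5.59139005e+01,  2.05912779e+01,  6.34696991e-01, -1.97267632e-02,
       -7.01330656e+01, -1.65053605e+01]), 'qvel': array([ 0.09508959,  0.0494341 ,  0.05851223, -0.03400639, -0.06811866,
        0.00937323]), 'tau': array([ 2.39204292e-04, -5.82720137e+01,  2.93059820e+01,  6.99726328e+00,
        6.93379756e-03, -2.45358196e-04]), 'tool_pos': array([ 0.2037053 , -0.64304259,  0.22563268]), 'orientation': array([ 1.79908779e+02, -7.69116773e-03, -1.62425973e+02]), 'force': array([-0.08175073, -0.03364414, -0.26062297]), 'moment': array([-0.01714298,  0.02140877,  0.03578235]), 'opening': 0.08763823827197643}
scene [[440.63294475   0.         253.12574064]
 [  0.         440.63294475 196.09891189]
 [  0.           0.           1.        ]] [1.39604984 0.07738626 0.67851884] [53.96626526  0.18447339 93.38353463] ['img', 'camera_matrix', 'xyz', 'rotation']
side [[468.30206137   0.         253.10237429]
 [  0.         468.30206137 189.80261297]
 [  0.           0.           1.        ]] [0.10345375 0.60060082 0.83238049] [  46.43395626   -0.20916965 -137.79540254] ['img', 'camera_matrix', 'xyz', 'rotation']
wrist [[297.31863964   0.         253.75540365]
 [  0.         297.31863964 190.04122989]
 [  0.           0.           1.        ]] [ 0.13602656 -0.66525939  0.38404811] [-1.52688355e+01 -5.16188468e-02  1.07537267e+02] ['img', 'camera_matrix', 'xyz', 'rotation']
```

View pics/scene0.png

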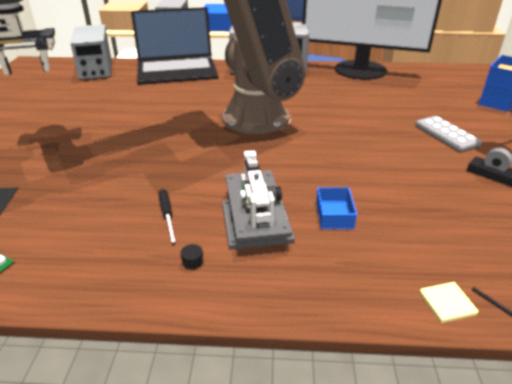

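View pics/side0.png

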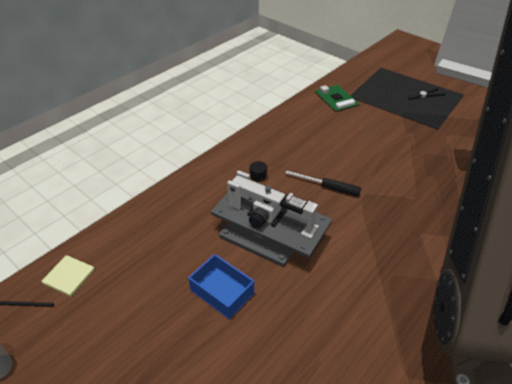

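View pics/wrist0.png

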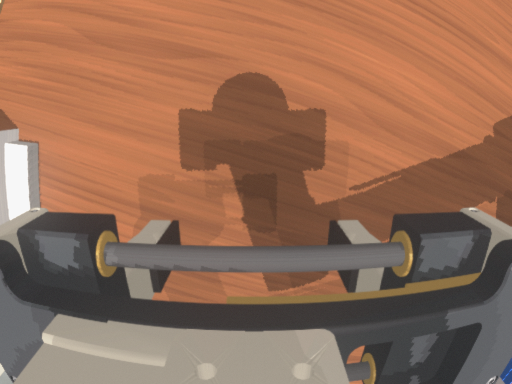

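```bash
python3 - <<'E'
import cv2
a=cv2.imread('pics/scene0.png')[140:260,200:310]; cv2.imwrite('pics/sc.png',cv2.resize(a,None,fx=5,fy=5,interpolation=cv2.INTER_CUBIC))
a=cv2.imread('pics/side0.png')[155:275,195:345]; cv2.imwrite('pics/sd.png',cv2.resize(a,None,fx=5,fy=5,interpolation=cv2.INTER_CUBIC))
E
```

```text
(no output)
```

View pics/sc.png

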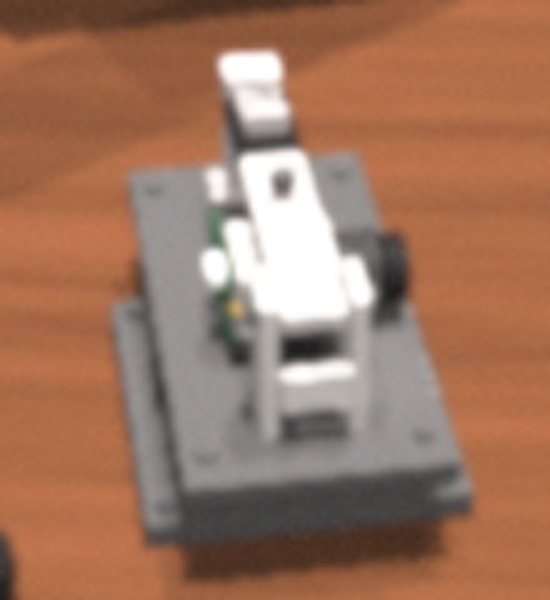

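View pics/sd.png

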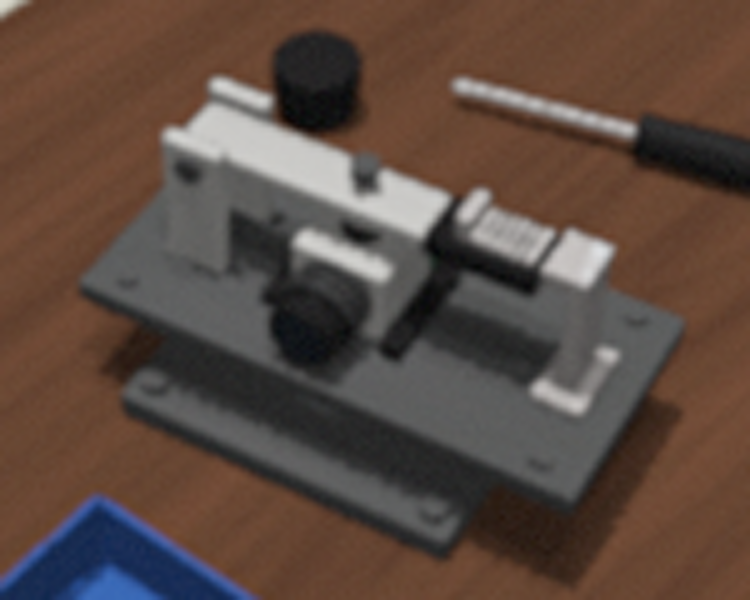

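```bash
cat >> h.py <<'E'
from scipy.spatial.transform import Rotation as Rn
def proj(s,P):
    R=Rn.from_euler('xyz',np.array(s['rotation']),degrees=True).as_matrix()
    c=(np.atleast_2d(P)-s['xyz'])@R; K=s['camera_matrix']
    return np.c_[K[0,2]+K[0,0]*c[:,0]/-c[:,2], K[1,2]-K[1,1]*c[:,1]/-c[:,2]]
def projw(s,P):
    R=Rn.from_euler('xyz',np.array(s['rotation']),degrees=True).as_matrix()
    c=(np.atleast_2d(P)-s['xyz'])@R; K=s['camera_matrix']
    v=np.c_[c[:,0],-c[:,1],-c[:,2]]; rr=np.hypot(v[:,0],v[:,1]); th=np.arctan2(rr,v[:,2])
    return np.c_[K[0,2]+K[0,0]*th*v[:,0]/rr, K[1,2]+K[0,0]*th*v[:,1]/rr]
def load(n): return dict(np.load('pics/'+n+'.npz'))
def S2W(p,P):
    P=np.atleast_2d(P); c,s=np.cos(p[2]),np.sin(p[2])
    return np.c_[p[0]+c*P[:,0]-s*P[:,1],p[1]+s*P[:,0]+c*P[:,1],P[:,2]]
E
python3 - <<'E'
from h import *
from scipy.optimize import least_squares
sc=load('scene0'); sd=load('side0')
# (view,u,v crop, stage pt fn(p)) p=x0,y0,yaw,h,xh,xk,xt
L=[]
def A(v,u,w,f): L.append((v,u,w,f))
for (u,w,x,y) in [(130,172,-.125,-.06),(357,155,-.125,.06),(462,460,.125,.06),(183,490,.125,-.06)]:
    A('sc',u,w,lambda p,x=x,y=y:(x,y,p[3]+.012))
for (u,w,x,y) in [(683,320,-.125,-.06),(572,497,-.125,.06),(80,285,.125,.06)]:
    A('sd',u,w,lambda p,x=x,y=y:(x,y,p[3]+.012))
A('sd',125,395,lambda p:(.085,.075,.015)); A('sd',446,543,lambda p:(-.085,.075,.015))
# keeper top corners (26 in y,20 in x)
A('sd',613,247,lambda p:(p[5]-.010,-.013,p[3]+.087))
A('sd',603,287,lambda p:(p[5]-.010,.013,p[3]+.087))if 0 else None
# keeper centre top
A('sd',578,258,lambda p:(p[5],0,p[3]+.087))
A('sc',251,66,lambda p:(p[5],0,p[3]+.087))
A('sd',512,234,lambda p:(p[6],0,p[3]+.085))
r=None
def res(p):
    o=[]
    for v,u,w,f in L:
        s,ox,oy=(sc,200,140) if v=='sc' else (sd,195,155)
        q=proj(s,S2W(p,f(p)))[0]; o+=list(q-[ox+u/5-.4,oy+w/5-.4])
    return np.array(o)
r=least_squares(res,[.65,.02,.05,.05,.1,-.12,-.09],loss='soft_l1')
print(r.x,np.degrees(r.x[2])); print(res(r.x).reshape(-1,2).round(2))
E
```

```text
[ 0.56510019  0.0316837   0.20442021  0.04827315  0.31360001 -0.0942547
 -0.06365348] 11.712415244736864
[[-0.58 -0.15]
 [ 0.11 -0.54]
 [-0.17  0.85]
 [-0.07  0.38]
 [-0.11 -0.44]
 [-1.05  0.34]
 [-1.58 -1.27]
 [ 1.32  0.83]
 [ 2.7   1.56]
 [-0.05  0.14]
 [-0.06  0.02]
 [-0.17 -0.06]
 [-0.08  0.19]]
```

```bash
R='[[-0.1,0.1,0,0,87.6],[-0.22,0.22,0,0,87.6],[-0.35,0.35,0,0,87.6],[-0.48,0.48,0,0,87.6],[-0.61,0.61,0,0,87.6],[-0.74,0.74,0,0,87.6],[-0.87,0.87,0,0,87.6],[-1,1,0,0,87.6]]'
python3 -m creep '[[-0.1,0.1,0,0,87.6],[-0.22,0.22,0,0,87.6],[-0.35,0.35,0,0,87.6],[-0.48,0.48,0,0,87.6],[-0.61,0.61,0,0,87.6],[-0.74,0.74,0,0,87.6],[-0.87,0.87,0,0,87.6],[-1,1,0,0,87.6]]'
```

```text
clock: 0.82
tool_pos: [0.2693, -0.5165, 0.2264]
orientation: [180.0, 0.0, -162.4]
force: [0.4, 0.2, 0.5]
opening: 0.0879
```

```bash
python3 -m creep '[[-0.13,0.13,0,0,87.6],[-0.25,0.25,0,0,87.6],[-0.38,0.38,0,0,87.6],[-0.5,0.5,0,0,87.6],[-0.63,0.63,0,0,87.6],[-0.75,0.75,0,0,87.6],[-0.88,0.88,0,0,87.6],[-1,1,0,0,87.6]]'
python3 -m creep '[[-0.13,0.13,0,0,87.6],[-0.25,0.25,0,0,87.6],[-0.38,0.38,0,0,87.6],[-0.5,0.5,0,0,87.6],[-0.63,0.63,0,0,87.6],[-0.75,0.75,0,0,87.6],[-0.88,0.88,0,0,87.6],[-1,1,0,0,87.6]]'
python3 -m creep '[[-0.13,0.13,0,0,87.6],[-0.25,0.25,0,0,87.6],[-0.38,0.38,0,0,87.6],[-0.5,0.5,0,0,87.6],[-0.63,0.63,0,0,87.6],[-0.75,0.75,0,0,87.6],[-0.88,0.88,0,0,87.6],[-1,1,0,0,87.6]]'
python3 -m creep '[[-0.08,0.13,0,0.005,60],[-0.15,0.25,0,0.01,30],[-0.22,0.38,0,0.015,0],[-0.3,0.5,0,0.02,0],[-0.37,0.63,0,0.025,0],[-0.43,0.75,0,0.03,0],[-0.48,0.88,0,0.033,0],[-0.5,0.95,0,0.033,0]]'
python3 - <<'E'
from h import *
s=snap('wrist','wrist1');print(s['xyz'],s['rotation']);print(ctrl.get_obs())
cv2.imwrite('pics/w1.png',cv2.resize(s['img'],(800,600),interpolation=cv2.INTER_CUBIC))
E
```

```text
clock: 1.48
tool_pos: [0.3343, -0.391, 0.2265]
orientation: [180.0, 0.0, -162.4]
force: [0.7, 0.9, -0.5]
opening: 0.0874
clock: 2.15
tool_pos: [0.3992, -0.2655, 0.2265]
orientation: [180.0, 0.0, -162.4]
force: [0.0, 0.4, -0.2]
opening: 0.0876
clock: 2.82
tool_pos: [0.4643, -0.1401, 0.2265]
orientation: [180.0, 0.0, -162.4]
force: [0.0, -0.2, -0.5]
opening: 0.0876
clock: 3.48
tool_pos: [0.4831, -0.0344, 0.2264]
orientation: [180.0, 0.0, -168.3]
force: [0.2, 0.2, 0.3]
opening: 0.04
[ 0.41346251 -0.04931122  0.38476043] [-1.52813019e+01  1.50478903e-02  1.01619838e+02]
{'clock': 3.5333, 'joint_pos': array([ 1.92897724e+01,  2.30414522e+00, -2.26134195e+01, -2.19012820e-02,
       -6.50731506e+01, -9.75723117e+01]), 'qvel': array([-1.68032497, -0.03664406,  0.12489025,  0.18294989, -0.16795213,
        3.01964961]), 'tau': array([-3.82723957e-01, -3.09784234e+01,  2.83357286e+01,  6.87828720e+00,
       -1.19258389e-01, -3.02862329e-02]), 'tool_pos': array([ 0.48301655, -0.03401606,  0.22648503]), 'orientation': array([ 1.79979087e+02,  6.58467986e-03, -1.68291769e+02]), 'force': array([ 0.50148941,  1.62212983, -0.96746865]), 'moment': array([ 0.1569678 , -0.04478573, -0.03386755]), 'opening': 0.03600651021464019}
```

View pics/w1.png

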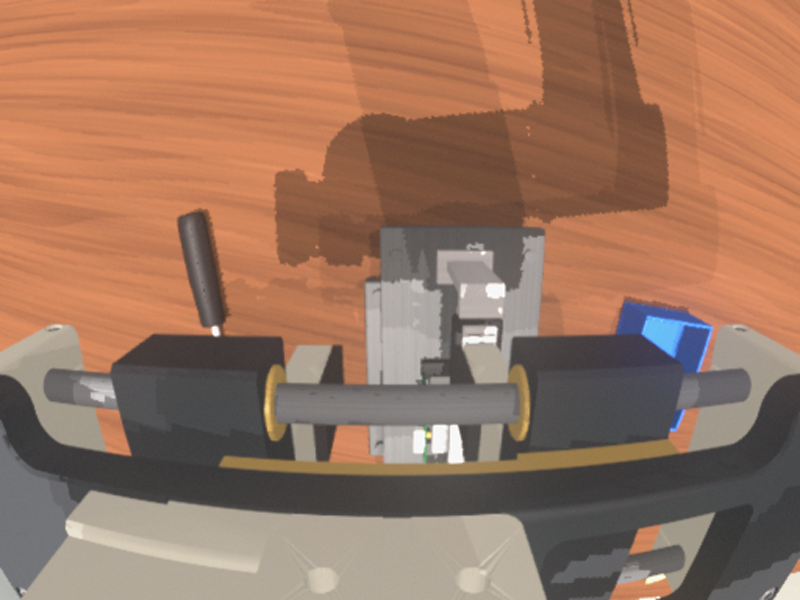

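```bash
python3 -m creep '[[-0.1,0.1,0,0,0],[-0.2,0.2,0,0,0],[-0.4,0.3,0,0,0],[-0.6,0.4,0,0,0],[-0.7,0.45,0,0,0],[-0.75,0.45,0,0,0],[-0.75,0.45,0,0,0],[-0.75,0.45,0,0,0]]'
python3 - <<'E'
from h import *
s=snap('wrist','wrist2');print(s['xyz'],s['rotation']);print(ctrl.get_obs()['opening'])
cv2.imwrite('pics/w2.png',cv2.resize(s['img'][80:300,150:400],(800,704),interpolation=cv2.INTER_CUBIC)[:600])
E
```

```text
clock: 4.2
tool_pos: [0.5473, 0.0232, 0.2261]
orientation: [-180.0, -0.1, -168.4]
force: [-0.0, -0.8, 0.3]
opening: 0.0006
[0.47785956 0.00835064 0.38451906] [-1.52155936e+01  3.32730287e-02  1.01588516e+02]
0.000439518767271815
```

View pics/w2.png

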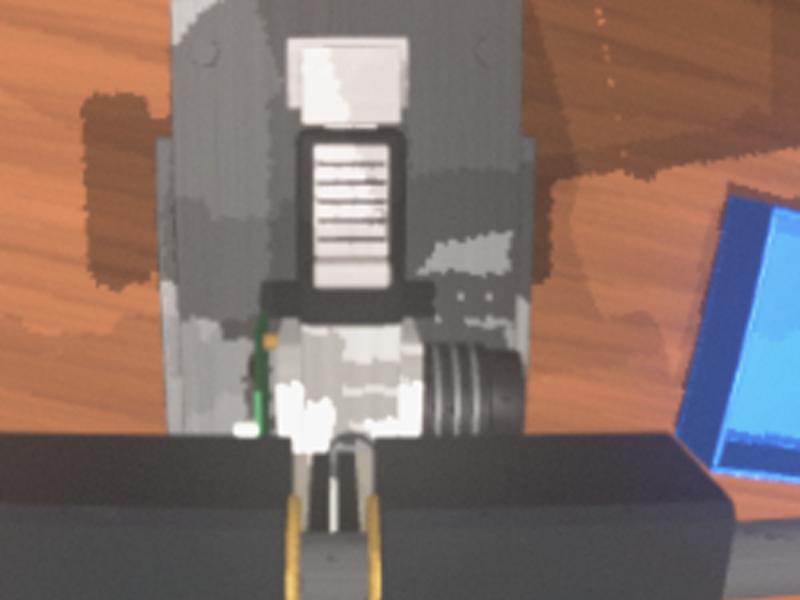

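```bash
python3 - <<'E'
from h import *
from scipy.optimize import least_squares
w=load('wrist2')
# tread frame; p: xt,yt,yaw,h
pts=[(313,143,-.015,-.01,.085,1,1),(389,143,-.015,.01,.085,1,1),(313,262,.015,-.01,.093,1,1),(391,262,.015,.01,.093,1,1),(313,288,.022,-.01,.093,1,1),(391,288,.022,.01,.093,1,1),
(297,200,0,-.015,.080,1,0),(407,200,0,.015,.080,1,0),(172,50,-.04,-.06,.012,1,0),(522,50,-.04,.06,.012,1,0),(170,135,-.018,-.06,.012,1,0),(525,135,-.018,.06,.012,1,0)]
def res(p,full=0):
    o=[]
    for u,v,x,y,z,a,b in pts:
        q=projw(w,S2W(p,(x,y,p[3]+z)))[0]-[150+u/3.2-.35,80+v/3.2-.35]
        o+=[q[0]*a,q[1]*b]
    return np.array(o)
for h in [None,.044,.048,.053,.058,.062]:
    f=(lambda p:res(p)) if h is None else (lambda p:res(np.r_[p[:3],h]))
    r=least_squares(f,[.5,.02,.2,.05]); print(h,r.x.round(4),np.degrees(r.x[2]).round(2),r.cost)
print(res(r.x).reshape(-1,2).round(1))
E
```

```text
None [0.5027 0.0183 0.205  0.049 ] 11.75 0.9230717495868662
0.044 [0.5034 0.0185 0.2054 0.05  ] 11.77 3.0482005332380417
0.048 [0.5029 0.0183 0.2051 0.05  ] 11.75 1.012350843129401
0.053 [0.5022 0.0181 0.2047 0.05  ] 11.73 2.349354425363706
0.058 [0.5015 0.0179 0.2042 0.05  ] 11.7 8.425384285202142
0.062 [0.501  0.0177 0.2038 0.05  ] 11.68 17.03478228639585
[[-0.2 -1.8]
 [ 0.1 -1.8]
 [-0.2 -2.1]
 [-0.2 -2.1]
 [-0.1 -1.9]
 [-0.3 -1.9]
 [-0.8 -0. ]
 [-0.2 -0. ]
 [-1.   0. ]
 [ 0.7  0. ]
 [-0.  -0. ]
 [-0.5 -0. ]]
```

```bash
cat >> h.py <<'E'
YAW=np.radians(11.75); TR=np.array([.5027,.0183])
def st(): # TCP in tread frame, mm
    o=ctrl.get_obs(); d=o['tool_pos'][:2]-TR; c,s=np.cos(YAW),np.sin(YAW)
    F=o['force']; 
    print('t',round(o['clock'],2),'tread-frame mm',np.round(1e3*np.array([c*d[0]+s*d[1],-s*d[0]+c*d[1]]),2),'z',round(1e3*o['tool_pos'][2],2),'F stage',np.round([c*F[0]+s*F[1],-s*F[0]+c*F[1],F[2]],1),'ori',np.round(o['orientation'],2),'op',round(o['opening']*1e3,1))
E
python3 -c "
from h import *
st()"
```

```text
t 4.25 tread-frame mm [44.43 -4.41] z 226.37 F stage [-0.7 -0.1 -0.1] ori [ 1.8000e+02 -4.0000e-02 -1.6839e+02] op 0.4
```

```bash
python3 -m creep '[[0.15,0.02,0.05,0,0],[0.3,0.044,0.15,-0.0008,0],[0.4,0.044,0.3,-0.0008,0],[0.424,0.044,0.5,-0.0008,0],[0.424,0.044,0.65,-0.0008,0],[0.424,0.044,0.75,-0.0008,0],[0.424,0.044,0.78,-0.0008,0],[0.424,0.044,0.78,-0.0008,0]]'
python3 - <<'E'
from h import *
st()
s=snap('side','side2'); cv2.imwrite('pics/s2.png',cv2.resize(s['img'][130:270,180:360],None,fx=4,fy=4,interpolation=cv2.INTER_CUBIC))
s=snap('scene','scene2'); cv2.imwrite('pics/c2.png',cv2.resize(s['img'][100:250,180:330],None,fx=4,fy=4,interpolation=cv2.INTER_CUBIC))
E
```

```text
clock: 4.92
tool_pos: [0.5049, 0.0189, 0.1483]
orientation: [-180.0, -0.1, -168.2]
force: [0.5, -0.1, 0.4]
opening: 0.0007
t 4.92 tread-frame mm [2.27 0.1 ] z 148.3 F stage [ 0.4 -0.2  0.4] ori [-1.7998e+02 -5.0000e-02 -1.6824e+02] op 0.7
```

View pics/s2.png

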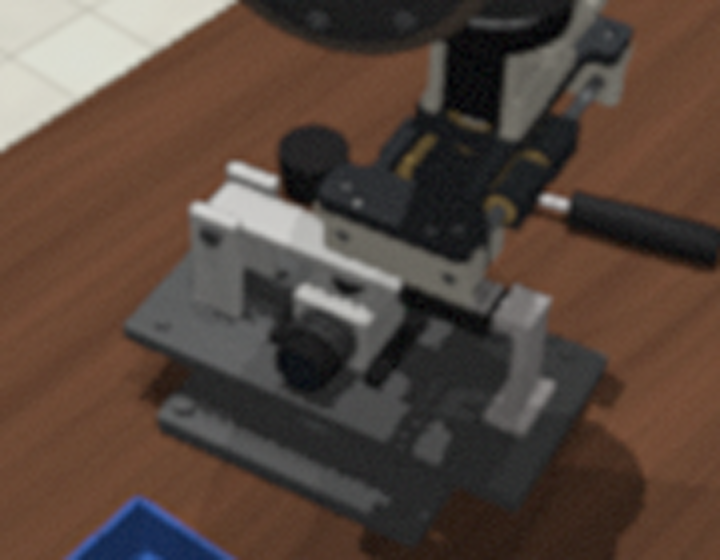

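View pics/c2.png

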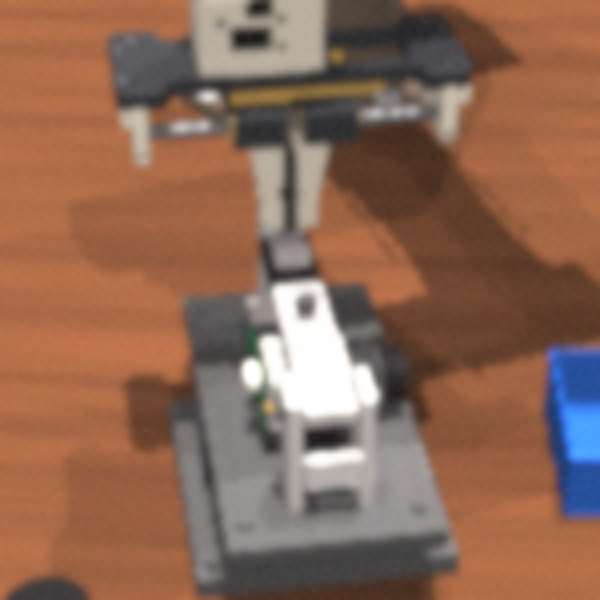

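```bash
python3 -m creep '[[0,0,0.03,0,0],[0,0,0.06,0,0],[0,0,0.08,0,0],[0,0,0.09,0,0],[0,0,0.1,0,0],[0,0,0.1,0,0],[0,0,0.1,0,0],[0,0,0.1,0,0]]'
python3 -c "
from h import *
st()"
```

```text
clock: 5.68
tool_pos: [0.5054, 0.0193, 0.1386]
orientation: [-180.0, 0.0, -168.2]
force: [-0.5, 0.2, 0.3]
opening: 0.0005
t 5.68 tread-frame mm [2.81 0.46] z 138.61 F stage [-0.4  0.3  0.3] ori [-180.      0.   -168.21] op 0.5
```

```bash
python3 -m creep '[[0,0,0.004,0,0],[0,0,0.008,0,0],[0,0,0.012,0,0],[0,0,0.016,0,0],[0,0,0.02,0,0],[0,0,0.02,0,0],[0,0,0.02,0,0],[0,0,0.02,0,0]]'
python3 -c "
from h import *
st()"
```

```text
clock: 6.35
tool_pos: [0.5053, 0.0193, 0.1366]
orientation: [-180.0, 0.0, -168.2]
force: [0.8, -0.7, -0.0]
opening: 0.0004
t 6.35 tread-frame mm [2.76 0.44] z 136.59 F stage [ 0.6 -0.8 -0. ] ori [-180.      0.   -168.21] op 0.4
```

```bash
python3 -m creep '[[0,0,0.004,0,0],[0,0,0.008,0,0],[0,0,0.012,0,0],[0,0,0.016,0,0],[0,0,0.02,0,0],[0,0,0.02,0,0],[0,0,0.02,0,0],[0,0,0.02,0,0]]'
python3 -c "
from h import *
st()"
```

```text
clock: 7.02
tool_pos: [0.5053, 0.0193, 0.1346]
orientation: [-180.0, 0.0, -168.2]
force: [-0.7, 0.3, 0.5]
opening: 0.0004
t 7.02 tread-frame mm [2.75 0.43] z 134.57 F stage [-0.6  0.4  0.5] ori [-180.      0.   -168.22] op 0.4
```

```bash
python3 -m creep '[[0,0,0.004,0,0],[0,0,0.008,0,0],[0,0,0.012,0,0],[0,0,0.015,0,0],[0,0,0.015,0,0],[0,0,0.015,0,0],[0,0,0.015,0,0],[0,0,0.015,0,0]]'
python3 -c "
from h import *
st()"
```

```text
clock: 7.68
tool_pos: [0.5059, 0.0194, 0.134]
orientation: [-180.0, 0.1, -168.2]
force: [-1.3, -0.1, 6.8]
opening: 0.0004
t 7.68 tread-frame mm [3.33 0.42] z 133.95 F stage [-1.3  0.2  6.8] ori [-1.7999e+02  8.0000e-02 -1.6819e+02] op 0.4
```

```bash
python3 -m creep '[[0,0,0.004,0,0],[0,0,0.008,0,0],[0,0,0.012,0,0],[0,0,0.016,0,0],[0,0,0.02,0,0],[0,0,0.02,0,0],[0,0,0.02,0,0],[0,0,0.02,0,0]]'
python3 -c "
from h import *
st()"
```

```text
clock: 8.35
tool_pos: [0.5068, 0.0196, 0.1328]
orientation: [-180.0, 0.2, -168.2]
force: [-1.7, 1.1, 11.1]
opening: 0.0002
t 8.35 tread-frame mm [4.25 0.42] z 132.79 F stage [-1.4  1.4 11.1] ori [-179.98    0.2  -168.17] op 0.2
```

```bash
python3 -m creep '[[0,0,0.004,0,0],[0,0,0.008,0,0],[0,0,0.012,0,0],[0,0,0.016,0,0],[0,0,0.02,0,0],[0,0,0.02,0,0],[0,0,0.02,0,0],[0,0,0.02,0,0]]'
python3 -c "
from h import *
st()"
```

```text
clock: 9.02
tool_pos: [0.507, 0.0197, 0.1311]
orientation: [-180.0, 0.2, -168.2]
force: [-2.0, 0.7, 13.1]
opening: 0.0003
t 9.02 tread-frame mm [4.52 0.45] z 131.14 F stage [-1.8  1.  13.1] ori [-179.98    0.23 -168.16] op 0.3
```

```bash
python3 -m creep '[[0,0,0.003,0,0],[0,0,0.006,0,0],[0,0,0.009,0,0],[0,0,0.012,0,0],[0,0,0.012,0,0],[0,0,0.012,0,0],[0,0,0.012,0,0],[0,0,0.012,0,0]]'
python3 -c "
from h import *
st()"
```

```text
clock: 9.68
tool_pos: [0.5074, 0.0197, 0.1302]
orientation: [-180.0, 0.3, -168.2]
force: [-2.4, 0.2, 14.5]
opening: 0.0005
t 9.68 tread-frame mm [4.87 0.42] z 130.22 F stage [-2.3  0.7 14.5] ori [-179.98    0.27 -168.15] op 0.5
```

```bash
python3 -m creep '[[0,0,0.003,0,0],[-0.005,0,0.003,0,0],[-0.01,0,0.003,0,0],[-0.015,0,0.003,0,0],[-0.02,0,0.003,0,0],[-0.025,0,0.003,0,0],[-0.025,0,0.003,0,0],[-0.025,0,0.003,0,0]]'
python3 -c "
from h import *
st()"
```

```text
clock: 10.35
tool_pos: [0.51, 0.0203, 0.13]
orientation: [-180.0, 0.3, -168.1]
force: [-1.4, 0.7, 14.4]
opening: 0.0003
t 10.35 tread-frame mm [7.53 0.43] z 129.99 F stage [-1.3  0.9 14.4] ori [-179.98    0.28 -168.15] op 0.3
```

```bash
python3 -m creep '[[-0.007,0,0,0,0],[-0.015,0,0,0,0],[-0.022,0,0,0,0],[-0.03,0,0,0,0],[-0.037,0,0,0,0],[-0.045,0,0,0,0],[-0.05,0,0,0,0],[-0.05,0,0,0,0]]'
python3 -c "
from h import *
st()"
```

```text
clock: 11.02
tool_pos: [0.515, 0.0213, 0.1301]
orientation: [-180.0, 0.3, -168.1]
force: [-1.9, 1.4, 16.3]
opening: 0.0006
t 11.02 tread-frame mm [12.65  0.45] z 130.09 F stage [-1.6  1.8 16.3] ori [-179.98    0.3  -168.15] op 0.6
```

```bash
python3 -m creep '[[-0.007,0,0,0,0],[-0.015,0,0,0,0],[-0.022,0,0,0,0],[-0.03,0,0,0,0],[-0.037,0,0,0,0],[-0.045,0,0,0,0],[-0.05,0,0,0,0],[-0.05,0,0,0,0]]'
python3 -c "
from h import *
st()"
```

```text
clock: 11.68
tool_pos: [0.5188, 0.0221, 0.1298]
orientation: [-180.0, 0.2, -168.2]
force: [-4.3, 0.4, 16.4]
opening: 0.0004
t 11.68 tread-frame mm [16.55  0.42] z 129.83 F stage [-4.2  1.2 16.4] ori [-179.98    0.18 -168.16] op 0.4
```

```bash
python3 -m creep '[[-0.005,0,0,0,0],[-0.01,0,0,0,0],[-0.015,0,0,0,0],[-0.02,0,0,0,0],[-0.025,0,0,0,0],[-0.03,0,0,0,0],[-0.03,0,0,0,0],[-0.03,0,0,0,0]]'
python3 -c "
from h import *
st()"
```

```text
clock: 12.35
tool_pos: [0.519, 0.022, 0.1293]
orientation: [-180.0, -0.1, -168.2]
force: [-13.9, 1.9, 21.8]
opening: 0.0004
t 12.35 tread-frame mm [16.73  0.33] z 129.3 F stage [-13.2   4.7  21.8] ori [-1.7998e+02 -1.1000e-01 -1.6820e+02] op 0.4
```

```bash
python3 -m creep '[[0.007,0,0,0,0],[0.015,0,0,0,0],[0.02,0,-0.01,0,0],[0.02,0,-0.02,0,0],[0.02,0,-0.03,0,0],[0.02,0,-0.04,0,0],[0.02,0,-0.05,0,0],[0.02,0,-0.05,0,0]]'
python3 -c "
from h import *
st()"
```

```text
clock: 13.02
tool_pos: [0.5192, 0.0222, 0.1339]
orientation: [-180.0, 0.1, -168.2]
force: [-3.5, 0.2, 9.3]
opening: 0.0006
t 13.02 tread-frame mm [16.89  0.43] z 133.92 F stage [-3.4  0.9  9.3] ori [-1.7999e+02  1.0000e-01 -1.6819e+02] op 0.6
```

```bash
python3 -m creep '[[0,0,-0.01,0,0],[0,0,-0.02,0,0],[0,0,-0.03,0,0],[0,0,-0.04,0,0],[0,0,-0.05,0,0],[0,0,-0.06,0,0],[0,0,-0.07,0,0],[0,0,-0.08,0,0]]'
python3 -c "
from h import *
st()"
python3 -m creep '[[0,0,-0.01,0,0],[0,0,-0.02,0,0],[0,0,-0.03,0,0],[0,0,-0.04,0,0],[0,0,-0.05,0,0],[0,0,-0.06,0,0],[0,0,-0.07,0,0],[0,0,-0.08,0,0]]'
python3 -c "
from h import *
st()"
```

```text
clock: 13.68
tool_pos: [0.519, 0.0222, 0.1409]
orientation: [180.0, 0.1, -168.2]
force: [2.3, 0.3, 2.7]
opening: 0.0002
t 13.68 tread-frame mm [16.77  0.48] z 140.94 F stage [ 2.3 -0.2  2.7] ori [ 1.8000e+02  6.0000e-02 -1.6821e+02] op 0.2
clock: 14.35
tool_pos: [0.5181, 0.0219, 0.1483]
orientation: [180.0, -0.1, -168.2]
force: [1.4, 0.6, 0.9]
opening: 0.0008
t 14.35 tread-frame mm [15.79  0.44] z 148.34 F stage [1.5 0.3 0.9] ori [ 1.8000e+02 -5.0000e-02 -1.6822e+02] op 0.8
```

```bash
python3 -m creep '[[0,0,-0.1,0,0],[0,0,-0.2,0,0],[-0.1,0,-0.4,0,0],[-0.2,0,-0.6,0,20],[-0.3,0,-0.75,0,40],[-0.3,0,-0.8,0,44],[-0.3,0,-0.8,0,44],[-0.3,0,-0.8,0,44]]'
python3 - <<'E'
from h import *
st()
s=snap('wrist','wrist3');print(s['xyz'],s['rotation'])
cv2.imwrite('pics/w3.png',cv2.resize(s['img'][80:267,150:400],None,fx=3.2,fy=3.2,interpolation=cv2.INTER_CUBIC))
s=snap('side','side3'); cv2.imwrite('pics/s3.png',cv2.resize(s['img'][155:275,195:345],None,fx=5,fy=5,interpolation=cv2.INTER_CUBIC))
E
```

```text
clock: 15.02
tool_pos: [0.5471, 0.0281, 0.2284]
orientation: [180.0, -0.0, -168.2]
force: [-1.0, -0.3, -0.6]
opening: 0.0278
t 15.02 tread-frame mm [45.48  0.54] z 228.38 F stage [-1.  -0.1 -0.6] ori [ 1.7997e+02 -3.0000e-02 -1.6824e+02] op 27.8
[0.47762975 0.01297348 0.38673575] [-1.52551613e+01  1.70586394e-03  1.01727956e+02]
```

View pics/w3.png

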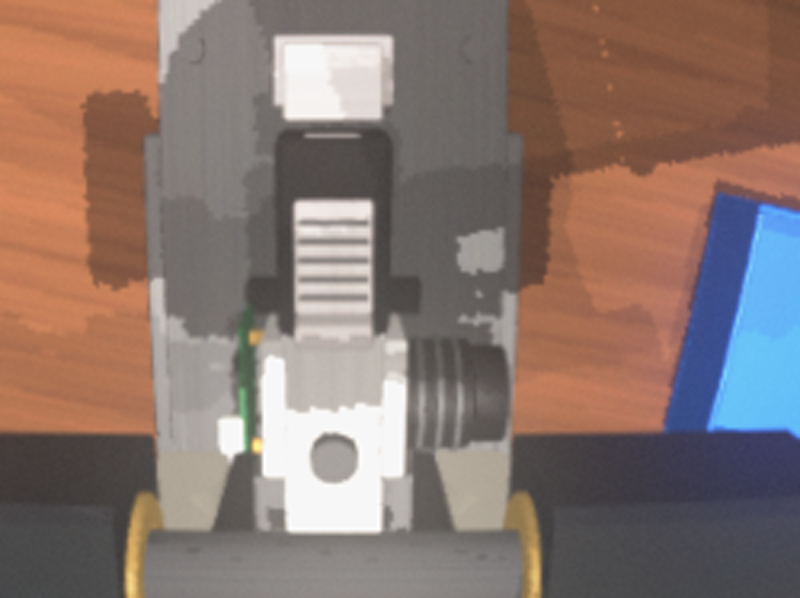

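View pics/s3.png

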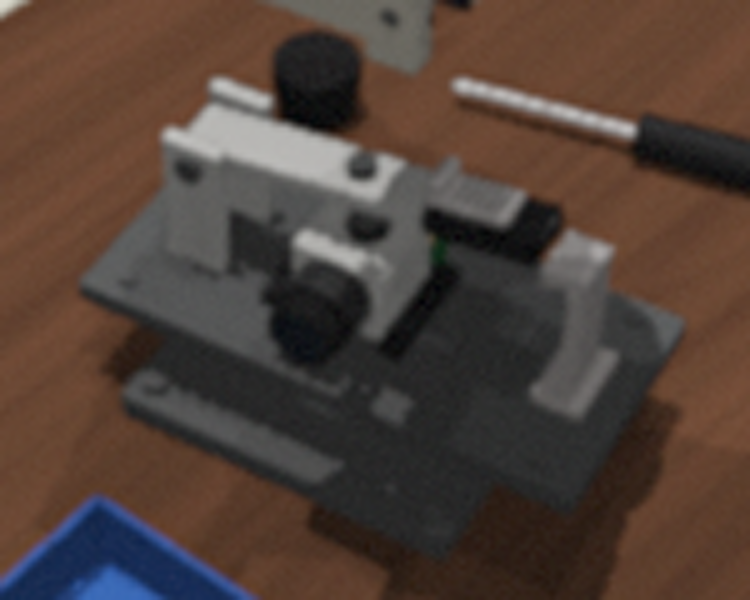

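```bash
python3 - <<'E'
from h import *
def solve(n,row,z):
    w=load(n); xs=np.linspace(-.06,.08,1401); q=projw(w,S2W([*TR,YAW],np.c_[xs,0*xs,0*xs+z]))
    return 1e3*xs[np.argmin(abs(q[:,1]-(80+row/3.2-.35)))]
print('front shut',solve('wrist2',130,.049+.080))
for z in [.142,.145,.147,.149]: print('front up',z,solve('wrist3',130,z))
for z in [.144,.147,.15]: print('tread front',z,solve('wrist3',200,z))
w=load('wrist3')
for y in (-.015,.015): print(projw(w,S2W([*TR,YAW],(-.015,y,.147)))*1)
print((np.array([[277,392]])/3.2+150-.35))
E
```

```text
front shut -18.39999999999999
front up 0.142 -17.89999999999999
front up 0.145 -17.999999999999996
front up 0.147 -18.099999999999998
front up 0.149 -18.099999999999998
tread front 0.144 6.938893903907228e-15
tread front 0.147 -0.2999999999999947
tread front 0.15 -0.5999999999999963
[[235.19220398 124.14544112]]
[[272.61936844 124.1339969 ]]
[[236.2125 272.15  ]]
```

```bash
python3 -m creep '[[0.1,0,0.02,0,48],[0.2,-0.005,0.1,0,48],[0.3,-0.005,0.2,0,48],[0.356,-0.005,0.3,0,48],[0.356,-0.005,0.4,0,48],[0.356,-0.005,0.48,0,48],[0.356,-0.005,0.5,0,48],[0.356,-0.005,0.5,0,48]]'
python3 -c "
from h import *
st()"
```

```text
clock: 15.78
tool_pos: [0.5129, 0.0203, 0.1777]
orientation: [-180.0, -0.1, -168.2]
force: [-0.3, -0.1, -0.0]
opening: 0.0481
t 15.78 tread-frame mm [10.39 -0.11] z 177.7 F stage [-0.3 -0.1 -0. ] ori [-1.7998e+02 -9.0000e-02 -1.6822e+02] op 48.1
```

```bash
python3 -m creep '[[0,0,0.08,0,48],[0,0,0.16,0,48],[0,0,0.24,0,48],[0,0,0.32,0,48],[0,0,0.4,0,48],[0,0,0.48,0,48],[0,0,0.54,0,48],[0,0,0.54,0,48]]'
python3 - <<'E'
from h import *
st()
s=snap('scene','scene4'); cv2.imwrite('pics/c4.png',cv2.resize(s['img'][100:250,180:330],None,fx=4,fy=4,interpolation=cv2.INTER_CUBIC))
E
```

```text
clock: 16.45
tool_pos: [0.5123, 0.0202, 0.123]
orientation: [-180.0, -0.1, -168.2]
force: [0.1, 0.2, -0.1]
opening: 0.0479
t 16.45 tread-frame mm [ 9.74 -0.13] z 122.95 F stage [ 0.1  0.2 -0.1] ori [-1.7999e+02 -1.4000e-01 -1.6823e+02] op 47.9
```

View pics/c4.png

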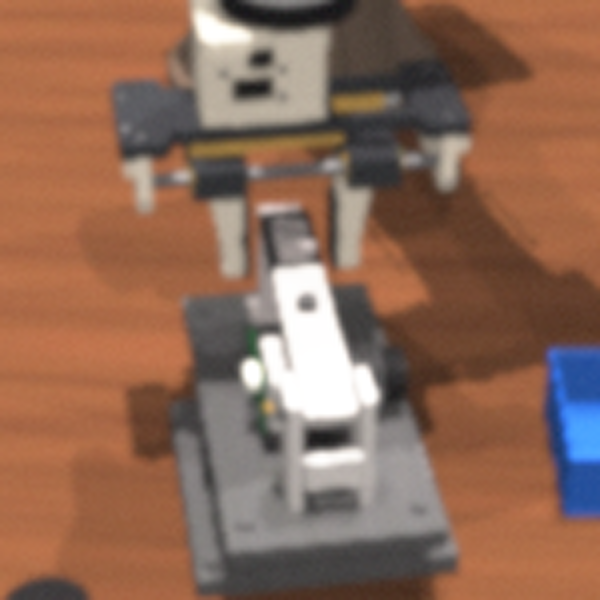

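```bash
python3 -m creep '[[0,0,0,0,40],[0,0,0,0,34],[0,0,0,0,28],[0,0,0,0,20],[0,0,0,0,20],[0,0,0,0,20],[0,0,0,0,20],[0,0,0,0,20]]'
python3 - <<'E'
from h import *
st()
# arc increments: TCP offset const; a from .11
a0=.11
for a in [.2,.3,.4,.5,.6,.7,.8,.9,1.0,1.1,1.2,1.3,1.4,1.5,1.6,1.7,1.76]:
    print(a, 'toolx %.1f toolz %.1f'%(-(137.5*(np.cos(a0)-np.cos(a))),-137.5*(np.sin(a)-np.sin(a0))))
E
```

```text
clock: 17.17
tool_pos: [0.5133, 0.021, 0.1248]
orientation: [180.0, 0.0, -168.2]
force: [-1.9, 4.6, 2.3]
opening: 0.0297
t 17.17 tread-frame mm [10.9   0.44] z 124.83 F stage [-0.9  4.9  2.3] ori [ 1.7996e+02  4.0000e-02 -1.6821e+02] op 29.7
0.2 toolx -1.9 toolz -12.2
0.3 toolx -5.3 toolz -25.5
0.4 toolx -10.0 toolz -38.5
0.5 toolx -16.0 toolz -50.8
0.6 toolx -23.2 toolz -62.5
0.7 toolx -31.5 toolz -73.5
0.8 toolx -40.9 toolz -83.5
0.9 toolx -51.2 toolz -92.6
1.0 toolx -62.4 toolz -100.6
1.1 toolx -74.3 toolz -107.4
1.2 toolx -86.8 toolz -113.1
1.3 toolx -99.9 toolz -117.4
1.4 toolx -113.3 toolz -120.4
1.5 toolx -126.9 toolz -122.1
1.6 toolx -140.7 toolz -122.3
1.7 toolx -154.4 toolz -121.3
1.76 toolx -162.5 toolz -120.0
```

```bash
python3 -m creep '[[-0.003,0,-0.03,0,20],[-0.007,0,-0.055,0,20],[-0.013,0,-0.09,0,20],[-0.019,0,-0.122,0,20],[-0.027,0,-0.155,0,20],[-0.035,0,-0.19,0,20],[-0.045,0,-0.225,0,20],[-0.053,0,-0.255,0,20]]'
python3 - <<'E'
from h import *
st()
s=snap('side','side5'); cv2.imwrite('pics/s5.png',cv2.resize(s['img'][115:275,170:345],None,fx=4,fy=3.75,interpolation=cv2.INTER_CUBIC))
E
```

```text
clock: 17.83
tool_pos: [0.5184, 0.022, 0.1498]
orientation: [180.0, 0.0, -168.2]
force: [1.5, 5.3, -5.6]
opening: 0.0296
t 17.83 tread-frame mm [16.09  0.45] z 149.81 F stage [ 2.6  4.9 -5.6] ori [ 179.96    0.   -168.23] op 29.6
```

View pics/s5.png

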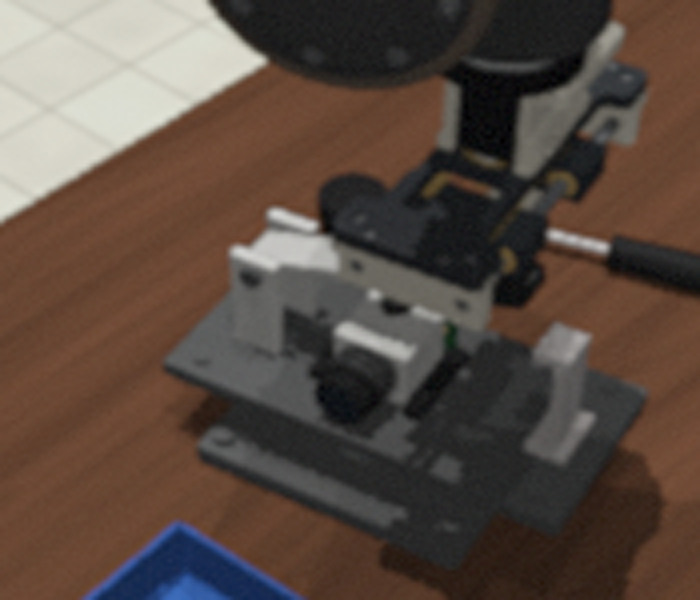

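```bash
python3 -m creep '[[-0.022,0,-0.066,0,20],[-0.047,0,-0.13,0,20],[-0.076,0,-0.192,0,20],[-0.107,0,-0.253,0,20],[-0.142,0,-0.312,0,20],[-0.179,0,-0.37,0,20],[-0.219,0,-0.426,0,20],[-0.262,0,-0.48,0,20]]'
python3 - <<'E'
from h import *
st()
E
```

```text
clock: 18.55
tool_pos: [0.5433, 0.0273, 0.1974]
orientation: [179.9, -0.1, -168.2]
force: [-0.3, 5.1, -6.5]
opening: 0.0294
t 18.55 tread-frame mm [41.58  0.55] z 197.43 F stage [ 0.7  5.1 -6.5] ori [ 1.7994e+02 -1.0000e-01 -1.6823e+02] op 29.4
```

```bash
python3 -m creep '[[-0.046,0,-0.051,0,20],[-0.094,0,-0.1,0,20],[-0.145,0,-0.147,0,20],[-0.197,0,-0.191,0,20],[-0.252,0,-0.232,0,20],[-0.309,0,-0.271,0,20],[-0.368,0,-0.306,0,20],[-0.428,0,-0.339,0,20]]'
python3 - <<'E'
from h import *
st()
s=snap('side','side6'); cv2.imwrite('pics/s6.png',cv2.resize(s['img'][65:275,160:345],None,fx=3,fy=2.85,interpolation=cv2.INTER_CUBIC))
E
```

```text
clock: 19.22
tool_pos: [0.5843, 0.0359, 0.231]
orientation: [179.9, -0.2, -168.2]
force: [-2.9, 4.6, -3.8]
opening: 0.0296
t 19.22 tread-frame mm [83.52  0.6 ] z 231.0 F stage [-1.9  5.1 -3.8] ori [ 179.94   -0.23 -168.23] op 29.6
```

View pics/s6.png

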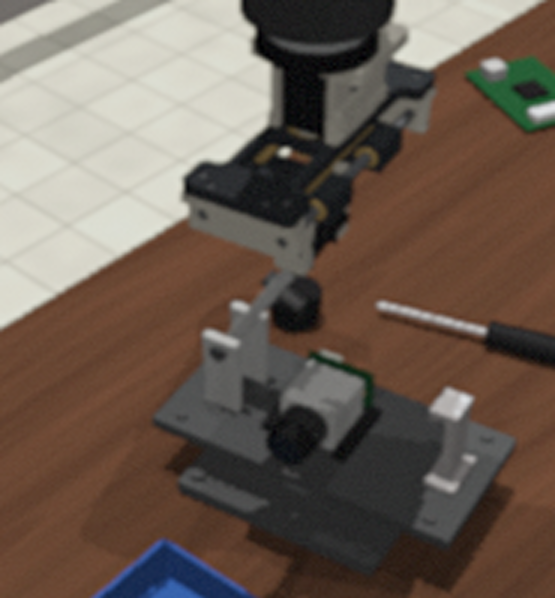

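```bash
python3 -m creep '[[-0.062,0,-0.03,0,20],[-0.125,0,-0.057,0,20],[-0.19,0,-0.08,0,20],[-0.256,0,-0.1,0,20],[-0.322,0,-0.117,0,20],[-0.39,0,-0.13,0,20],[-0.458,0,-0.14,0,20],[-0.526,0,-0.147,0,20]]'
python3 - <<'E'
from h import *
st()
E
python3 -m creep '[[-0.05,0,-0.002,0,20],[-0.1,0,-0.003,0,20],[-0.15,0,-0.002,0,20],[-0.2,0,0.002,0,20],[-0.25,0,0.006,0,20],[-0.3,0,0.012,0,20],[-0.35,0,0.02,0,20],[-0.35,0,0.02,0,20]]'
python3 - <<'E'
from h import *
st()
s=snap('side','side7'); cv2.imwrite('pics/s7.png',cv2.resize(s['img'][65:275,160:345],None,fx=3,fy=2.85,interpolation=cv2.INTER_CUBIC))
s=snap('wrist','wrist7'); cv2.imwrite('pics/w7.png',s['img'])
E
```

```text
clock: 19.93
tool_pos: [0.6362, 0.0468, 0.2464]
orientation: [180.0, -0.2, -168.2]
force: [-5.6, 4.5, 1.0]
opening: 0.0296
t 19.93 tread-frame mm [136.51   0.68] z 246.44 F stage [-4.6  5.6  1. ] ori [ 1.7995e+02 -1.7000e-01 -1.6821e+02] op 29.6
clock: 20.6
tool_pos: [0.672, 0.0543, 0.2453]
orientation: [180.0, 0.0, -168.2]
force: [-3.3, 5.9, 5.4]
opening: 0.0295
t 20.6 tread-frame mm [173.12   0.75] z 245.28 F stage [-2.1  6.4  5.4] ori [ 1.7997e+02  1.0000e-02 -1.6818e+02] op 29.5
```

View pics/s7.png

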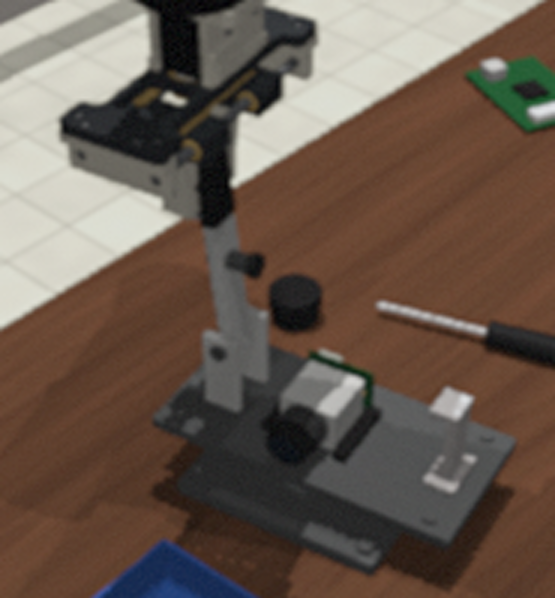

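View pics/w7.png

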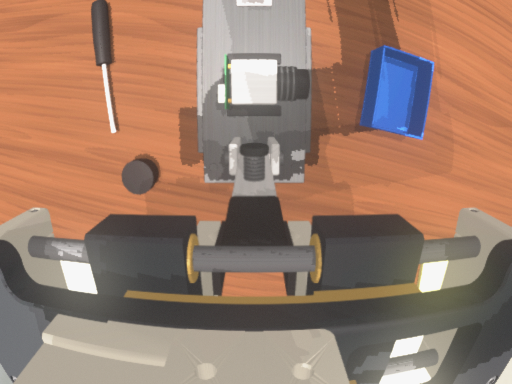

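```bash
python3 -m creep '[[0,0,0,0,32],[0,0,0,0,36],[0,0,0,0,42],[0,0,0,0,50],[0,0,0,0,56],[0,0,0,0,56],[0,0,0,0,56],[0,0,0,0,56]]'
python3 -m creep '[[0,0,-0.08,0,56],[0,0,-0.2,0,56],[0,0,-0.32,0,56],[0,0,-0.45,0,56],[0,0,-0.6,0,56],[0,0,-0.75,0,56],[0,0,-0.88,0,56],[0,0,-1,0,56]]'
python3 - <<'E'
from h import *
st()
s=snap('side','side8'); cv2.imwrite('pics/s8.png',cv2.resize(s['img'][65:275,160:345],None,fx=3,fy=2.85,interpolation=cv2.INTER_CUBIC))
E
```

```text
clock: 21.37
tool_pos: [0.6716, 0.0533, 0.2446]
orientation: [-180.0, -0.0, -168.2]
force: [0.0, 0.3, 0.1]
opening: 0.0561
clock: 22.03
tool_pos: [0.6719, 0.0535, 0.3476]
orientation: [-180.0, 0.2, -168.2]
force: [1.5, 1.0, -0.0]
opening: 0.0562
t 22.03 tread-frame mm [ 1.7286e+02 -2.0000e-02] z 347.65 F stage [ 1.7  0.7 -0. ] ori [-1.8000e+02  1.5000e-01 -1.6821e+02] op 56.2
```

View pics/s8.png

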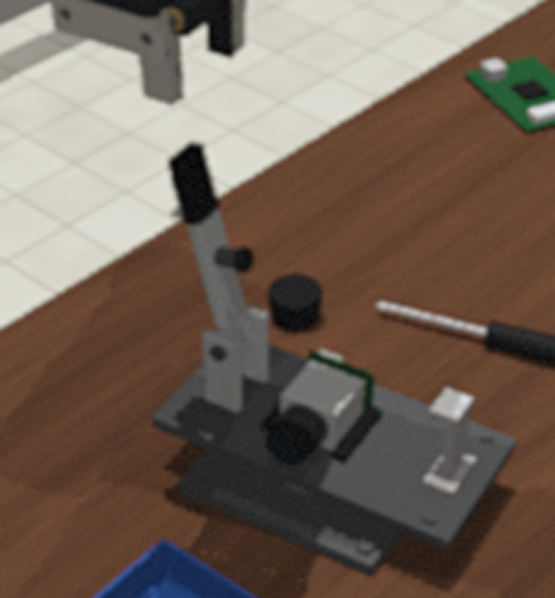

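```bash
python3 -m creep '[[0,0,0,0,56],[0,0,0,0,56],[0,0,0,0,56],[0,0,0,0,56],[0,0,0,0,56],[0,0,0,0,56],[0,0,0,0,56],[0,0,0,0,56]]'
python3 - <<'E'
from h import *
st()
s=snap('side','side9'); a=load('side8')['img']; d=np.abs(s['img'].astype(int)-a)[105:210,200:260].max(2)
print('diff on lever region',d.max(),(d>25).sum())
a=load('side0')['img']; d=np.abs(s['img'].astype(int)-a).max(2); print('lens,bin,driver diff',[(d[y0:y1,x0:x1]>60).sum() for x0,x1,y0,y1 in [(246,270,160,184),(188,256,258,318),(285,362,168,198)]])
workorder.close_job()
E
```

```text
clock: 22.75
tool_pos: [0.6716, 0.0535, 0.3445]
orientation: [-180.0, -0.0, -168.2]
force: [0.4, -0.3, 0.4]
opening: 0.056
t 22.75 tread-frame mm [1.7255e+02 5.0000e-02] z 344.47 F stage [ 0.3 -0.3  0.4] ori [-1.8000e+02 -2.0000e-02 -1.6822e+02] op 56.0
diff on lever region 16 0
lens,bin,driver diff [np.int64(44), np.int64(613), np.int64(30)]
the job is handed in; nothing more can be done
```

```bash
python3 - <<'E'
from h import *
a=load('side0')['img'][150:325,180:370]; b=load('side9')['img'][150:325,180:370]
cv2.imwrite('pics/cmp.png',cv2.resize(np.hstack([a,b]),None,fx=2,fy=2))
E
```

```text
(no output)
```

View pics/cmp.png

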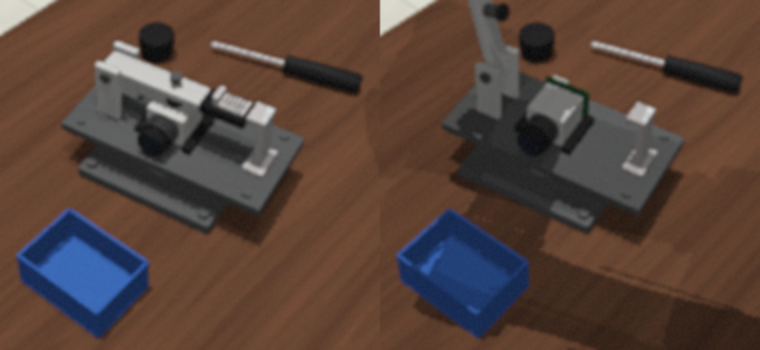

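The lever stands open by itself and the job is handed in, at about 23 s of the 59 s allowed. No verdict is reported.

- **Catch:** I pressed the tread about 4 mm, with 14.5 N, before drawing the catch back to its end stop. The force reached about 22 N at the stop, under the 25 N module limit. A picture then showed the catch about 14 mm back.
- **Lever:** I let it rise slowly under the fingers, pinched the handle and swung it at about 0.6 rad/s to about 1.76 rad. That angle is worked out from the tool position, because the joint itself cannot be read. I then opened the fingers and backed the tool up about 100 mm.
- **Last checks:** Two pictures about 0.7 s apart showed the lever not moving, and the force on the tool was near zero.
- **Disagreement:** An automatic before/after comparison flagged changed pixels, mostly at the bin. I looked into this only after handing in: the two pictures side by side show just the arm's shadow across the bin. The bin, lens and screwdriver lie where they were.

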